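# Seat a bearing cover in its holding nest and close the keeper strap

## Robot

A 7-joint arm with a two-finger parallel gripper is mounted at the origin on the work surface. World frame = base frame: x ahead of the robot, y to its left, z up, the work surface at z = 0. Lengths are in mm, angles in rad, forces in N, time in s.
With the tool pointing down it reaches from about 425 to 875 mm from the base axis. Payload 4.7 kg.
Tool frame: the origin (TCP) lies where the fingers leave the gripper's body, on its centre line; the fingertips stand 73 mm ahead of it and the grasp point (between the pads) lies 54 mm ahead of it; x points along the fingers, y is the direction in which the jaws open and shut, and the axes are right-handed (so a half turn about x gives the same grasp; the last joint's range is limited). The gripper opens to 85 mm and grips with 20 to 120 N. Pads are 22 mm wide; open, the fingers measure 114 mm over their backs; the gripper's body (76 mm by 85 mm) begins 54 mm behind the grasp point. The pads swing forward as they close: fully open they stand 13 mm farther back than shut.
Start: joints at [-1.177, 0.321, -0.07, 1.45, 0.023, 1.371, -0.057], TCP at [241, 603.685, 303.949] pointing down, gripper open.
Joint ranges: [-2.86, 2.86], [-0.3, 2.09], [-1.38, 1.24], [0.06, 2.45], [-1.56, 4.7], [0.09, 2.05], [-2.69, 2.69]. Speed limits (rad/s): [2.57, 2.57, 3.14, 3.14, 3.14, 3.14, 3.14].

## Interface

Orientations are given as a unit quaternion [x, y, z, w].
In Python, from bench import ctrl, get_image, camera_model gives the robot as it stands. The module is installed in compiled form; this text tells all that it offers.
- The arm moves only by the shell command python3 -m pendant 'ROWS'. ROWS is JSON, one flat list of numbers, 5 for each row, row after row: the finger opening in cm, from 0 to 8.54, then the shift along the tool's x, y, z in cm, then the turn about the tool's x in rad. A call has 1 to 5 rows; each row is the pose to reach, as a shift and turn from the pose commanded when the call began, along the tool's axes at that moment; what a row does not reach only later rows make up. A row lasts 1/8 s, in which the tool goes at most 62.5 mm and 10.7 degrees, less where a joint would pass 70% of its speed; a pose out of reach is approached as far as the arm can. A call with a gripper value outside its range is refused whole. The fingers move at their own pace and stop on an object; the grip force is fixed at half the most. Time passes only in rows, so rows that repeat a pose let the fingers close. It gives the time, the measured TCP pose, the force and the opening at its end, in the units of the state.
- ctrl.read_state(): the state, without advancing time (a new reading comes with each control period).
- get_image(name): name is "scene" or "top" or "wrist"; returns the picture (420x560x3 uint8, red, green, blue); there is no depth.
- camera_model(name): a dict with "vertical_fov" (degrees; the focal length in pixels is half the picture's height over the tangent of half this angle, whatever the lens; pixels are square), "cx", "cy" (the principal point, pixels), "pose" (4x4, takes a point from camera to world coordinates). Camera axes: x right, y down, z forward; pixel columns grow to the right and rows downward; lengths in mm; the calibration is good to about 2 mm. A picture is of the moment at which its call begins: read the wrist's pose just before it. camera_model takes no time and is no camera call; for the wrist camera it gives the pose at the moment of the call.
- ctrl.job_done(): hands the job in, once; it reports no verdict.
The state is a dict: "t": time; "joint_positions": joint angles; "dq": joint speeds; "joint_torque": joint torques, N m; "tool_pos": TCP position; "ee_rot": TCP orientation; "wrist_force": force on the tool from outside, world axes, zero at the start; "torque": the same for the moment, N m; "width": opening from 0.0 (shut) to 1.0 (fully open).
Only numpy, scipy, OpenCV 4.12 (cv2) and the standard library are available. Lean on these libraries where they do the work, as an engineer would, in place of code of your own. Each camera call takes 0.05 s, during which the arm holds its last target.

## Task

The loose steel bearing cover lies on top of the iron holding nest: nudge it gently with the fingertips across the plate and over the recess edge until it drops in and lies flat on the bottom of the round recess, then push the keeper strap round by its upright pin until it stands over the cover against its stop. Only push and press: do not pick the cover up, do not strike it or press hard on it, and leave the tools and parts standing around where they are.

Things in the scene. Friction and masses are not known exactly. Their poses are not given: they have to be found in the camera images.
- cover: The loose bearing cover: a bright steel disc, 72 mm diameter, 10 mm thick, about 0.3 kg, solid, with six small dark screw-hole marks and a turned ring on its face. Origin at the centre of its underside, z up. It starts flat on the bare +y half of the nest plate's top face, 85 to 130 mm from the recess centre.
- nest: The holding nest: a dark grey iron plate fixed to the bench, 150 mm along its own x, 290 mm along its own y, top face 25 mm above the bench. Origin at the centre of its underside, z up. In its frame the recess is centred at x 0, y -40 mm and the strap's pivot at x 0, y -97 mm; a stop dowel (8 mm diameter, 13 mm above the top face) stands at x -15, y -88 mm. The +y half is bare and flat.
- recess (a point): Centre of the floor of the round recess: 75 mm diameter, 8 mm deep, square-edged, flat floor 17 mm above the bench. A seated cover has its origin here (1.5 mm play all round) and stands 2 mm proud of the plate.
- pivot (a point): Upright axis of the keeper strap, at the strap's top face, 35 mm above the bench; the bolt head here rises 5.5 mm more. The strap is a flat steel bar 22 mm wide, 6 mm thick, reaching 91 mm from the pivot; its underside is 4 mm above the plate's top face: it passes 2 mm over a seated cover but strikes an unseated one.
- strap_pin (a point): Middle of the strap's upright finger pin: a dark steel pin, 12 mm diameter, 28 mm tall above the strap (35 to 63 mm above the bench), 80 mm from the pivot; this point is 49 mm above the bench.
- strap (a joint): Angle of the keeper strap, rad. 0: against its stop, across the middle of the recess, pointing along the nest's +y. It grows as the strap opens clockwise seen from above (1.57: pointing along the nest's +x), to 2.35 at most. It starts between 1.5 and 2.2 and stays where it is left; pushing the pin takes about 1 to 2 N.
- plug: Bystander: small steel plug gauge standing on the nest plate near its -x, -y corner, 22 mm diameter, 56 mm tall. Origin at the centre of its underside.
- arbor: Bystander: polishing arbor standing on the bench beyond the nest's +x edge, stepped and round, black and dull red, 54 mm diameter at the foot, steel shank to 106 mm tall. Origin at the centre of its underside.
- arbor_b: Bystander: a second arbor of the same shape on the bench, to the robot's right of the nest. Origin at the centre of its underside.
- countersink: Bystander: hand countersink with a wooden handle, 190 mm long, lying on the bench on the robot's side of the nest.
- tin: Bystander: round brass tin of polishing paste, 64 mm diameter, 55 mm tall, standing beyond the nest's +x edge. Origin at the centre of its underside.
- dish: Bystander: black moulded dish with a steel hub ring, 150 mm diameter, 30 mm tall, on the bench to the robot's left. Origin at the centre of its underside.
- brush: Bystander: bench brush with a wooden handle, 180 mm long, lying on the bench to the robot's right, beyond the second arbor.
There are look-alikes about, which are no part of the job. Several things have the shape of the cover; the one meant has the colours described above.

How it is judged:
By the outcome, as a careful person would: the job done as asked, in the order asked, and still so for the second after the job is handed in, with the robot touching nothing.
It also fails if it takes over 56 s, if anything falls off the work surface, if the arm or the gripper's body presses on something with over 40 N, if the wrist force passes 120 N, or if a joint passes its speed limit or range.

## Working session

There is one attempt and no reset: what is moved stays moved. The work goes in short steps, Python scripts to look and compute and a shell command to move; the robot and the scene stay as the last step left them, time stands still between calls to the robot, and variables do not carry over. Pictures are saved under pics/ and viewed, and the job is handed in when it is done.

```bash
mkdir -p pics
cat > h.py <<'E'
import numpy as np, cv2, math
from bench import ctrl, get_image, camera_model
def save(img,n): cv2.imwrite('pics/'+n,cv2.cvtColor(img,cv2.COLOR_RGB2BGR))
def ray(m,u,v):
    f=210/math.tan(math.radians(m['vertical_fov'])/2); P=np.array(m['pose'])
    return P[:3,3],P[:3,:3]@np.array([(u-m['cx'])/f,(v-m['cy'])/f,1.])
def onz(m,u,v,z):
    o,d=ray(m,u,v); return o+d*(z-o[2])/d[2]
def proj(m,p):
    f=210/math.tan(math.radians(m['vertical_fov'])/2); P=np.array(m['pose'])
    q=P[:3,:3].T@(np.array(p,float)-P[:3,3]); return q[:2]/q[2]*f+[m['cx'],m['cy']]
E
python3 - <<'E'
from h import *
s=ctrl.read_state(); print(s)
for n in ['scene','top','wrist']:
    print(n,camera_model(n)); save(get_image(n),n+'0.png')
E
```

```text
{'t': 0.0, 'joint_positions': array([-1.17688968,  0.32185001, -0.07005342,  1.45166369,  0.02258412,
        1.3707969 , -0.05688914]), 'dq': array([ 0.00153632,  0.00084076,  0.000157  ,  0.00018197, -0.00161904,
        0.00054491,  0.00107539]), 'joint_torque': array([-5.02096354e-04, -4.93573415e+01, -3.82160665e-01, -3.14331293e+01,
        1.30820493e-02,  1.14245104e-02,  6.05907218e-06]), 'tool_pos': array([240.88817462, 603.29260605, 302.81124872]), 'ee_rot': array([ 0.1327973 ,  0.69449186, -0.13414936,  0.69429813]), 'wrist_force': array([0.03523991, 0.72160596, 0.34304763]), 'torque': array([ 0.01517873,  0.0290583 , -0.01854669]), 'width': 1.0025735708128118}
scene {'vertical_fov': 55.302330864882094, 'cx': 276.9143893747399, 'cy': 212.19290259844396, 'pose': array([[ 8.11710260e-01,  3.97767047e-01, -4.27677250e-01,
         9.96079108e+02],
       [ 5.84050052e-01, -5.57136866e-01,  5.90325376e-01,
        -5.56769071e+02],
       [-3.46278165e-03, -7.28958084e-01, -6.84549575e-01,
         7.43758888e+02],
       [ 0.00000000e+00,  0.00000000e+00,  0.00000000e+00,
  
[... 211 characters left out ...]

       [-9.99320939e-01, -3.02078127e-03,  3.67224249e-02,
         7.20588105e+00],
       [-3.55543453e-02, -1.82560349e-01, -9.82551580e-01,
         1.13112057e+03],
       [ 0.00000000e+00,  0.00000000e+00,  0.00000000e+00,
         1.00000000e+00]])}
wrist {'vertical_fov': 65.70020216425868, 'cx': 284.8328946982657, 'cy': 211.68276574714875, 'pose': array([[ 3.71115776e-01,  8.89688312e-01,  2.65946965e-01,
         1.72597176e+02],
       [ 9.28583961e-01, -3.54885524e-01, -1.08572980e-01,
         6.29804932e+02],
       [-2.21538268e-03,  2.87247232e-01, -9.57853914e-01,
         3.73648340e+02],
       [ 0.00000000e+00,  0.00000000e+00,  0.00000000e+00,
         1.00000000e+00]])}
```

View pics/scene0.png

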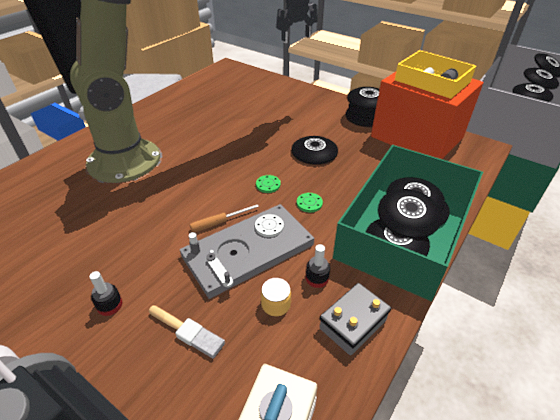

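View pics/top0.png

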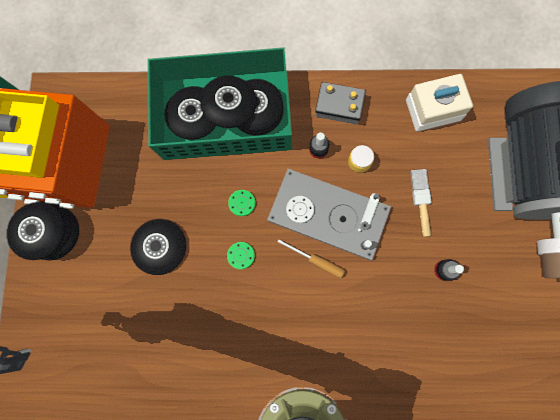

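View pics/wrist0.png

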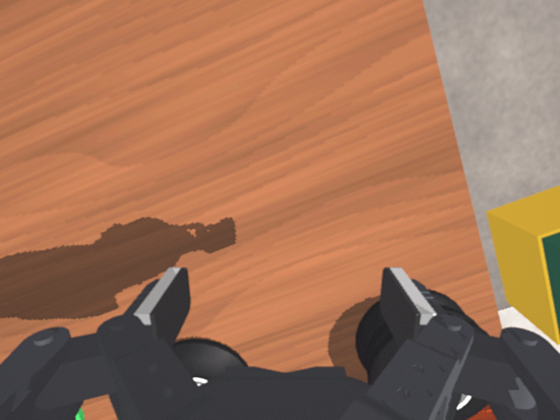

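Things that could pass for the cover, by pixel in the top view:
- bright steel disc on the plate (300,209)
- green discs (241,203) and (241,255)
- hubs of the black dishes and wheels (155,246), (190,110), (228,98), (260,102)

By its colour, and because it lies on the nest, the one meant is (300,209). Checking it with a close crop.

Run:
```python
from h import *
a=cv2.imread('pics/top0.png'); cv2.imwrite('pics/topc.png',cv2.resize(a[130:290,220:420],None,fx=4,fy=3.75,interpolation=cv2.INTER_CUBIC)[:600])
a=cv2.imread('pics/scene0.png'); cv2.imwrite('pics/scc.png',cv2.resize(a[180:310,160:340],None,fx=4.4,fy=4.4,interpolation=cv2.INTER_CUBIC))
```

```text
(no output)
```

View pics/topc.png

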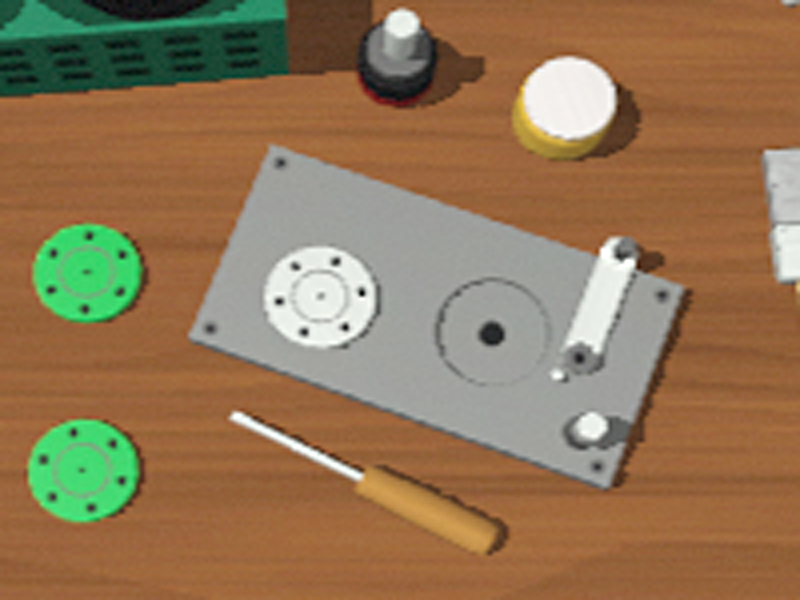

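View pics/scc.png

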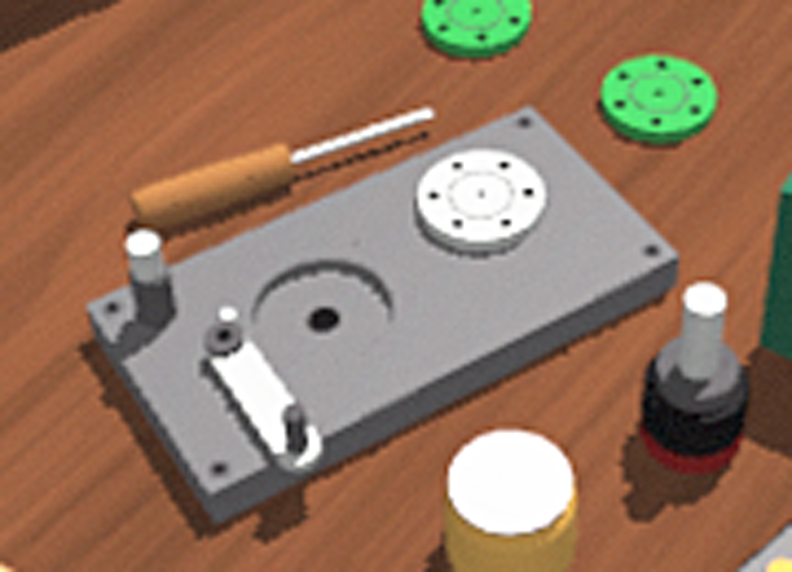

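The crop shows a bright steel disc with six dark holes and a ring at crop (320,296). The recess is at (493,331), the strap pivot at (578,357), the pin at (622,248), the plug at (590,428) and the dowel at (558,376). The choice is confirmed, so now I'll measure positions.

```bash
cat >> h.py <<'E'
def cover(img,m,guess,z=35,r=45):
    "bright disc near guess px -> centre by ellipse"
    g=img.min(axis=2); mk=(g>190).astype(np.uint8)
    mk=cv2.morphologyEx(mk,cv2.MORPH_CLOSE,np.ones((5,5)))
    cs,_=cv2.findContours(mk,cv2.RETR_EXTERNAL,cv2.CHAIN_APPROX_NONE)
    out=[]
    for c in cs:
        if len(c)<30: continue
        e=cv2.fitEllipse(c); d=np.hypot(e[0][0]-guess[0],e[0][1]-guess[1])
        if d<r: out.append((d,e))
    e=min(out)[1]; return e,onz(m,*e[0],z)
E
python3 - <<'E'
from h import *
R=lambda p:cv2.cvtColor(cv2.imread(p),cv2.COLOR_BGR2RGB)
t=R('pics/top0.png');s=R('pics/scene0.png');mt=camera_model('top');ms=camera_model('scene')
print('cover top',cover(t,mt,(300,204)));print('cover scene',cover(s,ms,(269,224)))
T=lambda u,v,z:onz(mt,220+(u-1.5)/4,130+(v-1.4)/3.75,z)
S=lambda u,v,z:onz(ms,160+(u-1.7)/4.4,180+(v-1.7)/4.4,z)
sc=[T(*p,25) for p in[(280,162),(210,328),(662,296),(597,466)]]
print(np.round(sc,1),np.mean(sc,0))
sc2=[S(*p,25) for p in[(525,121),(652,251),(112,307),(219,468)]]
print(np.round(sc2,1),np.mean(sc2,0))
print('recess',T(493,331,25))
print('pivot',T(579,356,40.5),S(224,335,40.5)); print('pin',T(625,247,63),S(294,408,63)); print('dowel',T(558,374,38),S(229,313,38)); print('plug',T(592,427,81),S(144,241,81))
print('arborA',T(404,22,106),S(705,299,106));print('tin',T(570,97,55),S(511,480,55))
y=np.mean(sc[:2],0)-np.mean(sc[2:],0);print('yaw of y',math.atan2(y[1],y[0]))
y=np.mean(sc2[:2],0)-np.mean(sc2[2:],0);print('yaw of y',math.atan2(y[1],y[0]))
E
```

```text
cover top (((299.3648681640625, 208.72918701171875), (25.829267501831055, 27.025938034057617), 92.97746276855469), array([561.45058007,  10.28695346,  35.        ]))
cover scene (((268.9271240234375, 223.88528442382812), (20.039859771728516, 28.31825065612793), 88.58514404296875), array([561.98411173,   8.06730094,  35.        ]))
[[ 660.9   36.8   25. ]
 [ 540.6   81.9   25. ]
 [ 564.4 -214.1   25. ]
 [ 445.9 -168.7   25. ]] [552.96023443 -66.03028453  25.        ]
[[ 539.9   82.2   25. ]
 [ 660.2   35.8   25. ]
 [ 444.4 -169.6   25. ]
 [ 564.5 -214.7   25. ]] [552.23695178 -66.56381209  25.        ]
recess [ 539.25394632 -103.56427539   25.        ]
pivot [ 519.73281996 -156.73221907   40.5       ] [ 517.92503837 -157.73552058   40.5       ]
pin [ 591.32000874 -184.24210811   63.        ] [ 592.66891314 -185.15366093   63.        ]
dowel [ 507.57674137 -143.39617286   38.        ] [ 507.95520083 -143.43938816   38.        ]
plug [ 467.22628815 -157.432143     81.        ] [ 468.08742048 -157.52784632   81.        ]
arborA [736.40686116 -42.79714352 106.        ] [735.92148621 -42.90277463 106.        ]
tin [ 699.67543609 -153.11659966   55.        ] [ 699.97924831 -153.49347367   55.        ]
yaw of y 1.2064943325574753
yaw of y 1.2072013530445267
```

```bash
cat >> h.py <<'E'
from scipy.spatial.transform import Rotation as Ro
NY=np.array([math.cos(1.207),math.sin(1.207)]);NX=np.array([NY[1],-NY[0]]);NC=np.array([552.6,-66.3]);REC=NC-40*NY;PIV=NC-97*NY
def rel(xy,z=None,zdir=None):
    "shift in tool axes (cm) to reach TCP xy,z; turn to bring tool z along zdir (xy)"
    s=ctrl.read_state();M=Ro.from_quat(s['ee_rot']).as_matrix();p=s['tool_pos']
    d=np.array([xy[0],xy[1],p[2] if z is None else z])-p
    o=np.round(M.T@d/10,2)
    a=None
    if zdir is not None:
        a=[]
        for sg in(1,-1):
            w=M.T@np.array([zdir[0]*sg,zdir[1]*sg,0]); a.append(round(math.atan2(-w[1],w[2]),3))
    return o,a
E
python3 - <<'E'
from h import *
s=ctrl.read_state();print(np.round(Ro.from_quat(s['ee_rot']).as_matrix(),3))
d=np.array([-23.3,-112.9]);d/=np.hypot(*d)
print(rel(np.array([561.7,9.2])-58*d,200,d), d)
E
```

```text
[[-0.001  0.371  0.929]
 [-0.001  0.929 -0.371]
 [-1.    -0.001  0.   ]]
(array([ 10.36, -37.57,  50.8 ]), [1.395, -1.747]) [-0.20211794 -0.97936119]
```

```bash
python3 -m pendant '[4.4,0,-3.5,4.7,0.14, 4.4,0,-7,9.4,0.28, 4.4,0,-10.5,14.1,0.42, 4.4,0,-14,18.8,0.56, 4.4,0,-17.5,23.5,0.7]'
python3 - <<'E'
from h import *
d=np.array([-23.3,-112.9]);d/=np.hypot(*d)
print(ctrl.read_state()['t'],rel(np.array([561.7,9.2])-58*d,200,d), d)
E
```

```text
t: 0.78
tool_pos: [395.1, 352.2, 303.8]
ee_rot: [0.365, 0.606, -0.365, 0.606]
wrist_force: [0.8, 0.8, 0.6]
width: 0.515
0.775 (array([10.38,  2.39, 33.64]), [0.69, -2.452]) [-0.20211794 -0.97936119]
```

```bash
python3 -m pendant '[4.4,1,0.5,6,0.14, 4.4,3,1,12,0.28, 4.4,5,1.5,18,0.42, 4.4,7,2,24,0.56, 4.4,9,2.4,30,0.69]';python3 -m pendant '[4.4,0.5,0,2,0, 4.4,1,0,3,0,4.4,1,0,3.3,0]'
python3 - <<'E'
from h import *
d=np.array([-23.3,-112.9]);d/=np.hypot(*d)
print(ctrl.read_state()['t'],rel(np.array([561.7,9.2])-58*d,110,d), d)
for n in['scene','wrist']:
  print(camera_model(n)['pose'][:3,3]);save(get_image(n),n+'1.png')
E
```

```text
t: 1.4
tool_pos: [555.8, 102.2, 214.5]
ee_rot: [0.548, 0.447, -0.548, 0.447]
wrist_force: [0.9, 0.2, -0.5]
width: 0.517
t: 1.78
tool_pos: [547.9, 72.5, 205.1]
ee_rot: [0.547, 0.449, -0.547, 0.448]
wrist_force: [-0.0, 0.8, -0.0]
width: 0.515
1.775 (array([9.5 , 2.64, 0.15]), [0.007, -3.135]) [-0.20211794 -0.97936119]
[ 996.07910763 -556.76907116  743.75888844]
[562.14545585 143.59371398 276.23429855]
```

View pics/wrist1.png

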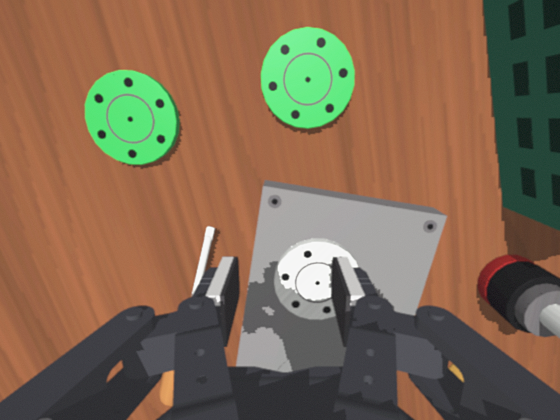

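View pics/scene1.png

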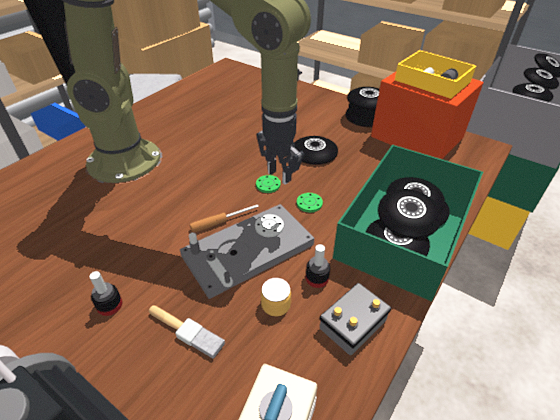

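The wrist view shows the plate and cover, with the cover at about (317,280) and the tool about 26 mm off laterally. The scene view shows the gripper behind the plate's +y end. I'll centre and lower.

```bash
python3 -m pendant '[4.4,2,1.3,0,0, 4.4,5,2.64,0.1,0.007, 4.4,8,2.64,0.1,0.007, 4.4,9.2,2.64,0.1,0.007, 4.4,9.2,2.64,0.1,0.007]'
python3 - <<'E'
from h import *
d=np.array([-23.3,-112.9]);d/=np.hypot(*d)
print(ctrl.read_state()['t'],rel(np.array([561.7,9.2])-58*d,102,d), d)
im={n:get_image(n) for n in['scene','wrist','top']}
a=im['scene'][150:280,190:370]; save(cv2.resize(a,None,fx=4.4,fy=4.4,interpolation=2),'s2.png')
save(im['wrist'],'w2.png')
a=im['top'][130:290,220:420]; save(cv2.resize(a,None,fx=4,fy=3.75,interpolation=2),'t2.png')
E
```

```text
t: 2.5
tool_pos: [574.0, 66.3, 112.9]
ee_rot: [-0.548, -0.447, 0.549, -0.446]
wrist_force: [0.2, -0.4, 0.4]
width: 0.518
2.5 (array([ 1.09, -0.05,  0.04]), [-0.001, 3.141]) [-0.20211794 -0.97936119]
```

View pics/s2.png

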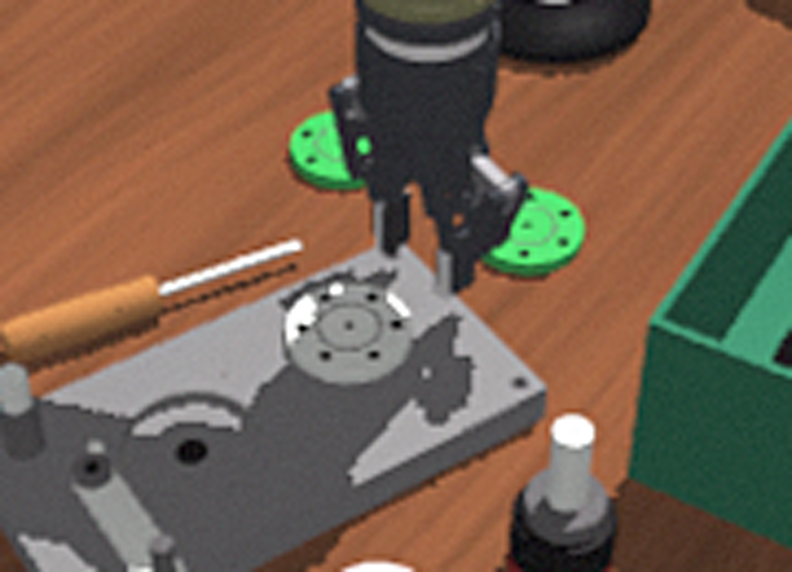

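View pics/w2.png

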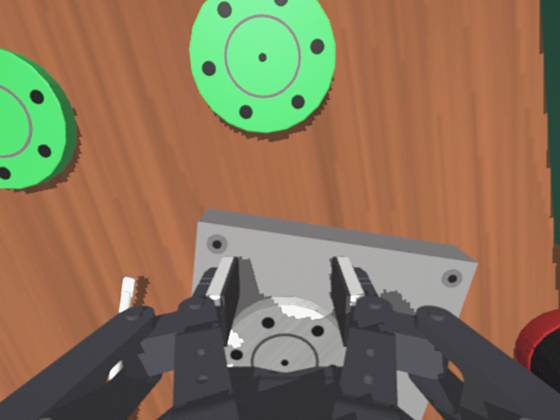

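View pics/t2.png

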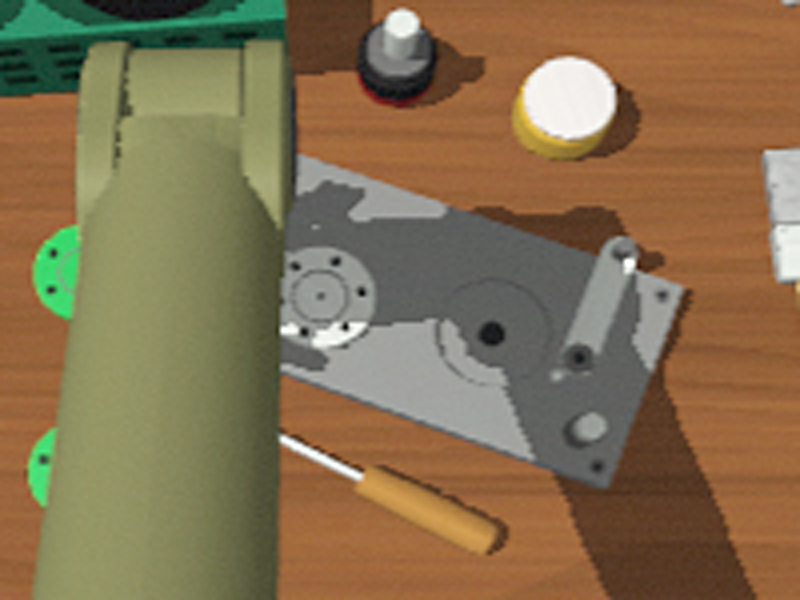

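Run:
```python
from h import *
ms=camera_model('scene');s=ctrl.read_state();M=Ro.from_quat(s['ee_rot']).as_matrix();print(np.round(M[:,1],2))
for y in(-36,-22,22,36):
  for tip in(73,63):
    for zz in (11,-11):
      p=s['tool_pos']+M@np.array([tip,y,zz]); q=proj(ms,p); print(y,tip,zz,np.round(p),np.round((q-[190,150])*4.4))
```

```text
[ 0.98 -0.2   0.  ]
-36 73 11 [538.  62.  41.] [369. 248.]
-36 73 -11 [542.  84.  42.] [396. 231.]
-36 63 11 [538.  62.  51.] [369. 235.]
-36 63 -11 [542.  84.  52.] [396. 218.]
-22 73 11 [552.  60.  42.] [385. 260.]
-22 73 -11 [556.  81.  42.] [412. 242.]
-22 63 11 [552.  60.  52.] [385. 247.]
-22 63 -11 [556.  81.  52.] [413. 230.]
22 73 11 [595.  51.  42.] [437. 298.]
22 73 -11 [599.  72.  42.] [464. 280.]
22 63 11 [595.  51.  52.] [437. 285.]
22 63 -11 [599.  72.  52.] [465. 267.]
36 73 11 [608.  48.  42.] [454. 310.]
36 73 -11 [613.  69.  42.] [482. 292.]
36 63 11 [608.  48.  52.] [454. 298.]
36 63 -11 [613.  69.  52.] [482. 279.]
```

The scene crop puts the pad tips at about (383,254) and (440,292). That is about 68 mm ahead of the TCP at this opening, so the tips are at about z 45. I'll lower them to about 3–4 mm above the plate.

```bash
python3 -m pendant '[4.4,0.7,0,0,0, 4.4,1.3,0,0,0, 4.4,1.6,0,0,0, 4.4,1.6,0,0.3,0, 4.4,1.6,0,0.6,0]'
python3 - <<'E'
from h import *
a=get_image('scene')[150:280,190:370]; save(cv2.resize(a,None,fx=4.4,fy=4.4,interpolation=2),'s3.png')
E
```

```text
t: 3.28
tool_pos: [573.1, 59.1, 97.2]
ee_rot: [0.549, 0.446, -0.549, 0.446]
wrist_force: [-0.1, 0.3, 0.5]
width: 0.518
```

View pics/s3.png

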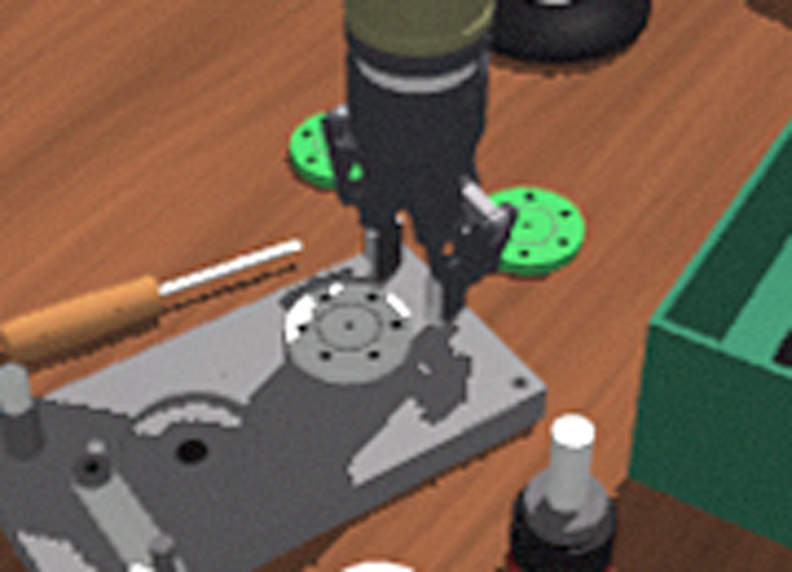

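The tips stand just above the plate behind the cover with no force. Starting the push gently.

```bash
python3 -m pendant '[4.4,0,0,0.3,0, 4.4,0,0,0.6,0, 4.4,0,0,0.9,0, 4.4,0,0,1.2,0, 4.4,0,0,1.5,0]';python3 -m pendant '[4.4,0,0,0.35,0, 4.4,0,0,0.7,0, 4.4,0,0,1.05,0, 4.4,0,0,1.4,0, 4.4,0,0,1.75,0]'
python3 - <<'E'
from h import *
im=get_image('scene');a=im[150:280,190:370]; save(cv2.resize(a,None,fx=4.4,fy=4.4,interpolation=2),'s4.png')
print(rel(REC,None))
E
```

```text
t: 3.95
tool_pos: [570.2, 45.3, 97.2]
ee_rot: [0.549, 0.446, -0.548, 0.446]
wrist_force: [0.7, 2.1, -0.1]
width: 0.513
t: 4.58
tool_pos: [566.4, 27.3, 97.1]
ee_rot: [0.549, 0.446, -0.549, 0.446]
wrist_force: [1.3, 2.2, -0.0]
width: 0.509
(array([ 0.  , -0.06, 13.33]), None)
```

View pics/s4.png

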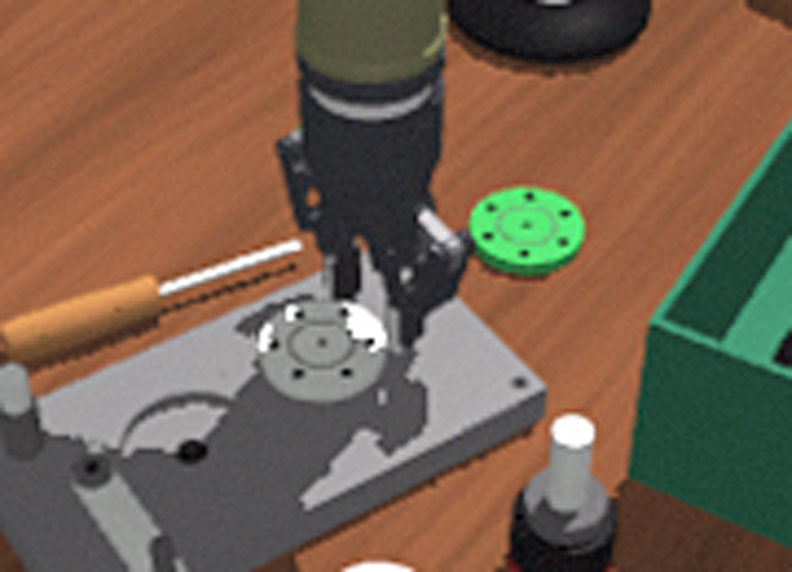

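Run:
```python
from h import *
ms=camera_model('scene');c=onz(ms,190+(321-1.7)/4.4,150+(343-1.7)/4.4,35)[:2]
s=ctrl.read_state();M=Ro.from_quat(s['ee_rot']).as_matrix()
for p in(c,REC): print(p,(M.T@np.r_[p-s['tool_pos'][:2],0]).round(1))
```

```text
[556.85624533 -11.51154121] [ 0.  -1.4 39.3]
[ 538.36701374 -103.68210939] [  0.   -0.6 133.3]
```

The cover is now at crop (321,343), 39 mm ahead of the TCP as predicted, and in line with the recess. 94 mm to go.

```bash
python3 -m pendant '[4.4,0,0,0.5,0, 4.4,0,0,1,0, 4.4,0,0,1.5,0, 4.4,0,0,2,0, 4.4,0,0,2.5,0]';python3 -m pendant '[4.4,0,0,0.5,0, 4.4,0,0,1,0, 4.4,0,0,1.5,0, 4.4,0,0,2,0, 4.4,0,0,2.5,0]'
python3 - <<'E'
from h import *
im=get_image('scene');a=im[180:310,160:340]; save(cv2.resize(a,None,fx=4.4,fy=4.4,interpolation=2),'s5.png')
print(rel(REC,None))
E
```

```text
t: 5.25
tool_pos: [561.2, 2.7, 97.1]
ee_rot: [0.549, 0.446, -0.549, 0.446]
wrist_force: [0.6, 2.4, 0.4]
width: 0.516
t: 5.88
tool_pos: [556.1, -21.7, 97.1]
ee_rot: [0.549, 0.446, -0.549, 0.446]
wrist_force: [0.6, 2.6, 1.1]
width: 0.514
(array([ 0.  , -0.06,  8.29]), None)
```

View pics/s5.png

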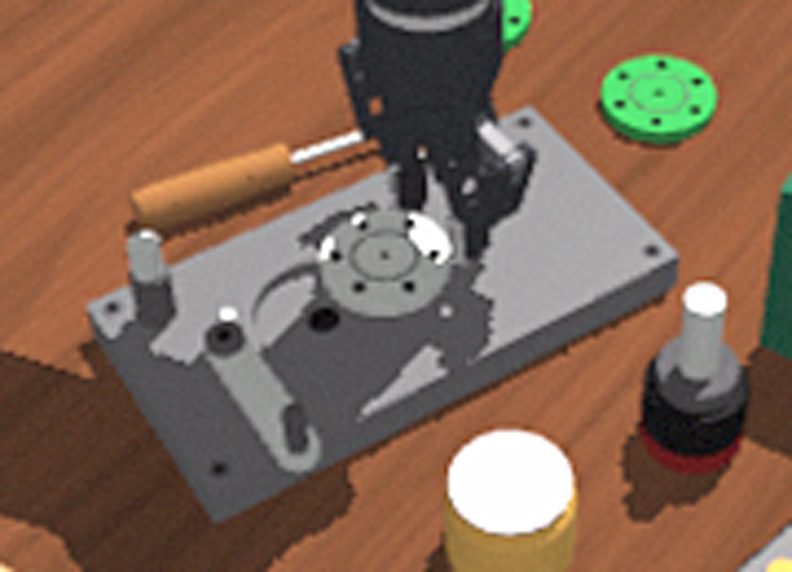

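The cover at crop (385,255) now overhangs the recess and is still flat. 44 mm remain, so I'll continue more slowly.

```bash
python3 -m pendant '[4.4,0,-0.02,0.3,0, 4.4,0,-0.04,0.6,0, 4.4,0,-0.06,0.9,0, 4.4,0,-0.06,1.2,0, 4.4,0,-0.06,1.5,0]';python3 -m pendant '[4.4,0,0,0.25,0, 4.4,0,0,0.5,0, 4.4,0,0,0.75,0, 4.4,0,0,1,0, 4.4,0,0,1.2,0]'
python3 - <<'E'
from h import *
im=get_image('scene');a=im[180:310,160:340]; save(cv2.resize(a,None,fx=4.4,fy=4.4,interpolation=2),'s6.png')
print(rel(REC,None))
E
```

```text
t: 6.55
tool_pos: [552.5, -36.1, 97.1]
ee_rot: [0.549, 0.446, -0.549, 0.446]
wrist_force: [0.7, 1.3, 1.1]
width: 0.519
t: 7.18
tool_pos: [550.1, -47.8, 97.2]
ee_rot: [0.549, 0.446, -0.549, 0.446]
wrist_force: [1.0, 1.7, 0.8]
width: 0.512
(array([ 0.  , -0.01,  5.68]), None)
```

View pics/s6.png

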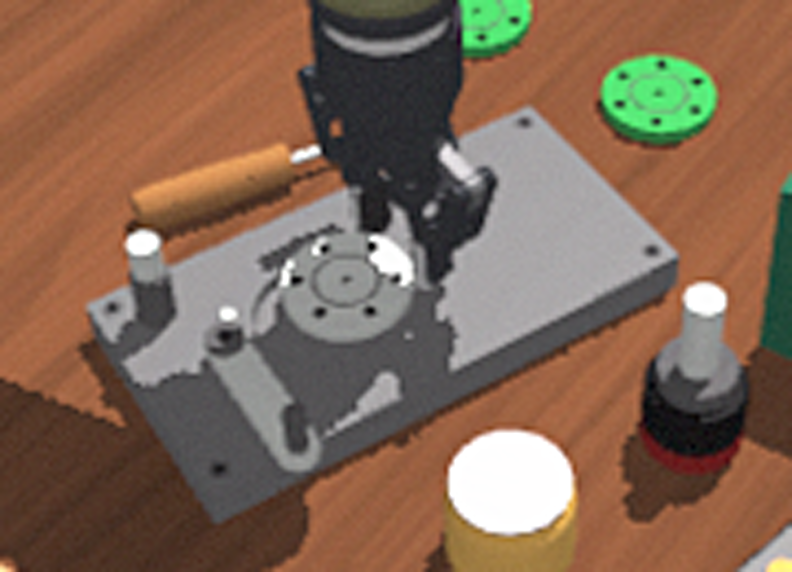

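The cover's leading edge has dropped in: its centre is at crop (346,280), tilted. About 17 mm to go.

```bash
python3 -m pendant '[4.4,0,0,0.25,0, 4.4,0,0,0.5,0, 4.4,0,0,0.75,0, 4.4,0,0,1,0, 4.4,0,0,1.2,0]';python3 -m pendant '[4.4,0,0,0.15,0, 4.4,0,0,0.3,0, 4.4,0,0,0.45,0]'
python3 - <<'E'
from h import *
im=get_image('scene');a=im[180:310,160:340]; save(cv2.resize(a,None,fx=4.4,fy=4.4,interpolation=2),'s7.png')
print(rel(REC,None))
E
```

```text
t: 7.85
tool_pos: [547.8, -59.6, 97.4]
ee_rot: [0.549, 0.446, -0.549, 0.446]
wrist_force: [0.9, 1.7, 1.1]
width: 0.516
t: 8.22
tool_pos: [546.5, -64.2, 96.8]
ee_rot: [-0.549, -0.446, 0.549, -0.446]
wrist_force: [1.6, 0.9, -1.2]
width: 0.518
(array([0.  , 0.02, 4.  ]), None)
```

View pics/s7.png

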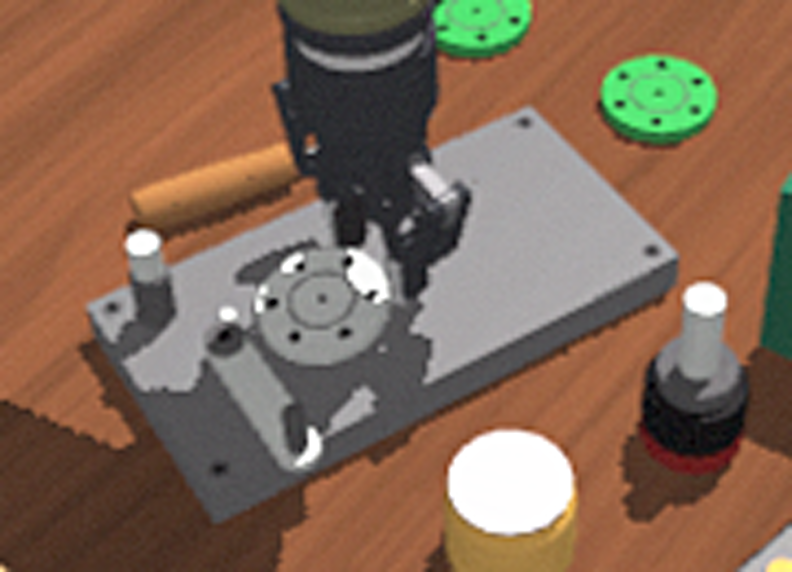

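```bash
python3 - <<'E'
from h import *
ms=camera_model('scene')
for z in(27,31,35): print(z,(proj(ms,[*REC,z])-[160,180])*4.4+1.7)
E
python3 -m pendant '[4.4,0,0,0.1,0, 4.4,0,0,0.2,0, 4.4,0,0,0.3,0]'
python3 - <<'E'
from h import *
im=get_image('scene');a=im[180:310,160:340]; save(cv2.resize(a,None,fx=4.4,fy=4.4,interpolation=2),'s8.png')
a=get_image('wrist');save(a,'w8.png')
print(rel(REC,None))
E
```

```text
27 [323.05884067 306.03753659]
31 [322.47735268 301.09933826]
35 [321.89250699 296.13262509]
t: 8.65
tool_pos: [545.9, -67.1, 97.1]
ee_rot: [-0.549, -0.446, 0.549, -0.446]
wrist_force: [0.4, 0.8, 0.9]
width: 0.515
(array([0.  , 0.  , 3.74]), None)
```

View pics/s8.png

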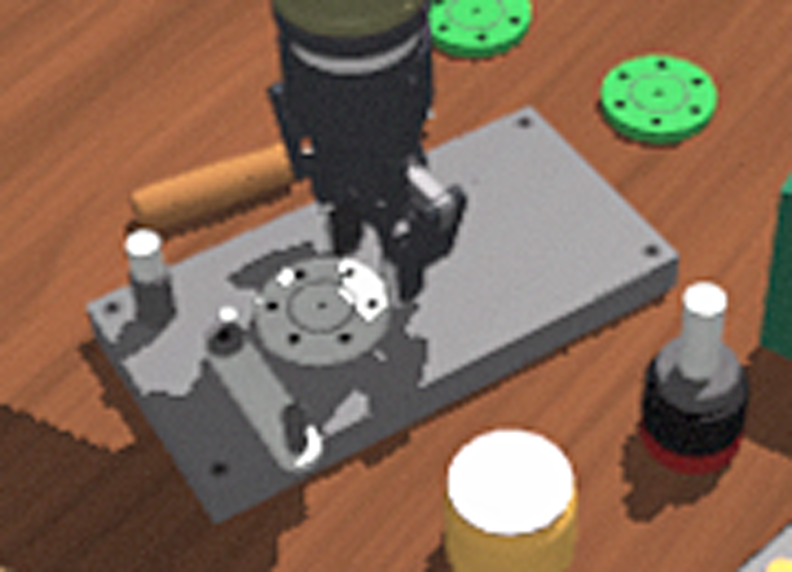

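View pics/w8.png

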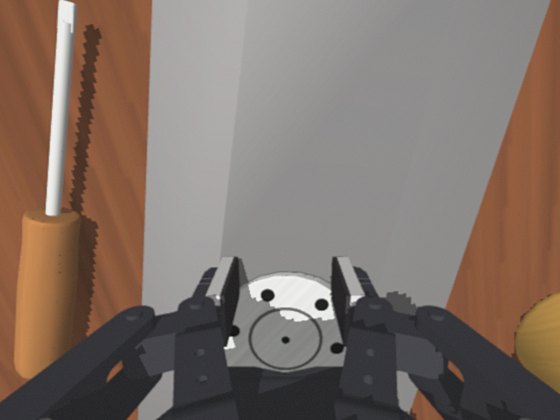

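The cover at crop (321,306) matches the prediction for a seated top at z 27 (323,306), and the wrist view shows it flat. Backing off slightly and raising.

```bash
python3 -m pendant '[4.4,0,0,-0.4,0, 4.4,-2,0,-0.5,0, 4.4,-5,0,-0.5,0, 4.4,-8,0,-0.5,0, 4.4,-9,0,-0.5,0]'; python3 -m pendant '[4.4,0,0,-4,-0.16, 4.4,0,0,-8,-0.32, 4.4,0,0,-10,-0.48, 4.4,0,0,-10,-0.48]'
python3 - <<'E'
from h import *
im=get_image('scene');a=im[180:310,160:340]; save(cv2.resize(a,None,fx=4.4,fy=4.4,interpolation=2),'s9.png')
im=get_image('top');a=im[130:290,220:420]; save(cv2.resize(a,None,fx=4,fy=3.75,interpolation=2),'t9.png')
s=ctrl.read_state();print(s['t'],s['joint_positions'].round(2))
E
```

```text
t: 9.38
tool_pos: [548.1, -61.7, 188.9]
ee_rot: [0.55, 0.445, -0.548, 0.447]
wrist_force: [-0.5, 0.1, -0.6]
width: 0.519
t: 9.88
tool_pos: [567.2, 38.1, 186.0]
ee_rot: [0.426, 0.565, -0.427, 0.564]
wrist_force: [-0.4, -0.0, -0.2]
width: 0.516
9.975 [-0.46  0.24  0.4   1.81 -0.11  1.11  0.25]
```

View pics/s9.png

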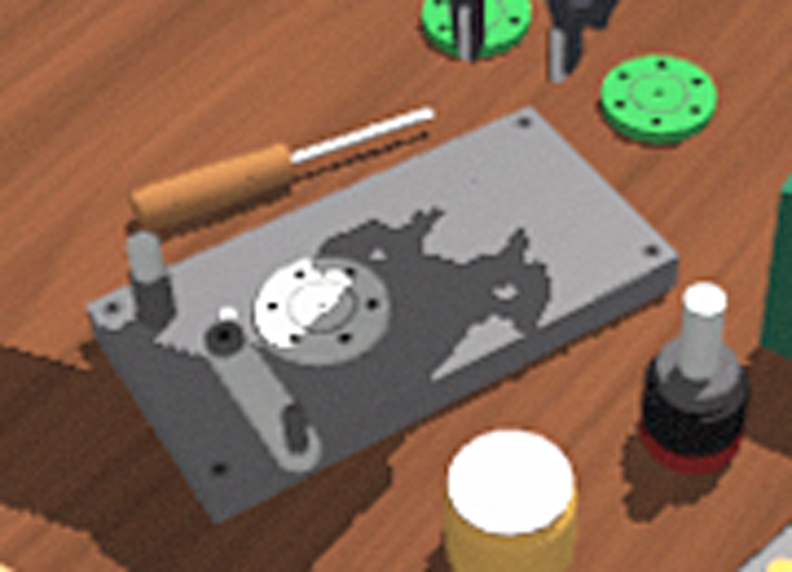

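View pics/t9.png

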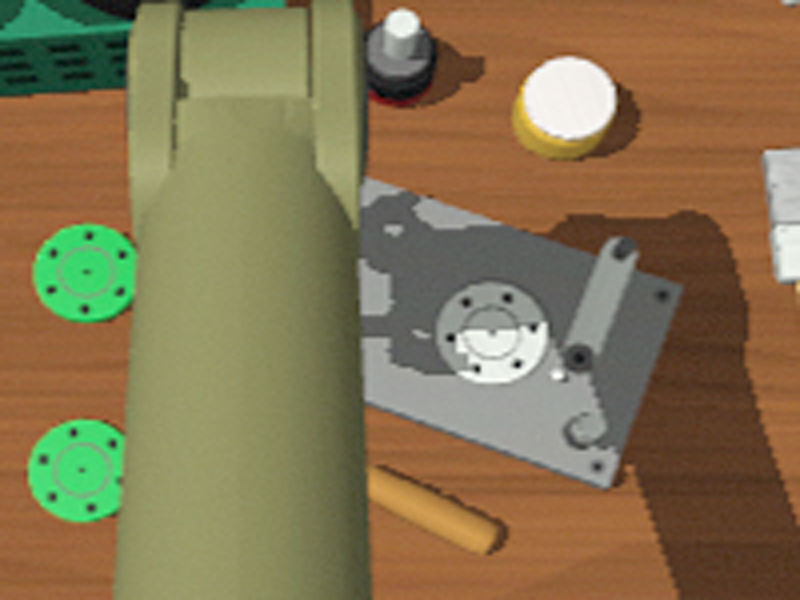

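Both views show the cover flat and concentric in the recess: top crop (492,332), scene crop (321,310). The strap hasn't moved. Now to the pin.

Run:
```python
from h import *
s=ctrl.read_state()
pin=PIV+80*NX; t=np.array([-.41,.913]); z=np.array([-.913,-.41])
print(pin, rel(pin,186,z))
```

```text
[ 592.8492271  -185.41758778] (array([ 0.06, -3.41, 21.91]), [1.419, -1.722])
```

```bash
python3 -m pendant '[2.8,0,-0.7,4,0.16, 2.8,0,-1.4,8,0.32, 2.8,0,-2,12,0.48, 2.8,0,-2.7,16,0.64, 2.8,0,-3.4,20,0.8]'; python3 -m pendant '[2.8,0,0,0,0.16,2.8,0,0,0,0.32,2.8,0,0,0,0.48,2.8,0,0,0,0.62,2.8,0,0,0,0.62]'
python3 - <<'E'
from h import *
pin=PIV+80*NX; z=np.array([-.913,-.41])
s=ctrl.read_state();print(s['joint_positions'].round(2),s['t'],rel(pin,116,z))
save(get_image('wrist'),'w10.png')
E
```

```text
t: 10.6
tool_pos: [588.1, -169.0, 187.1]
ee_rot: [-0.614, -0.35, 0.615, -0.35]
wrist_force: [0.5, 0.3, -0.1]
width: 0.329
t: 11.22
tool_pos: [588.1, -167.4, 187.0]
ee_rot: [-0.691, -0.148, 0.692, -0.148]
wrist_force: [-0.4, -1.0, 0.3]
width: 0.323
[-0.35  0.39  0.73  1.71 -0.28  1.15 -0.7 ] 11.225 (array([7.1 , 1.84, 0.3 ]), [0.0, -3.141])
```

View pics/w10.png

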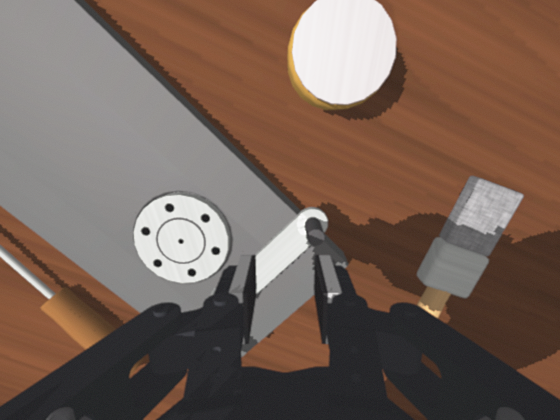

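Run:
```python
from h import *
m=camera_model('wrist');pin=PIV+80*NX
for z in(35,63): print(z,proj(m,[*pin,z]))
print(proj(m,[*PIV,40]),proj(m,[*REC,27]))
```

```text
35 [309.72459855 223.48600155]
63 [312.93703699 237.63135664]
[233.83253827 296.07897248] [181.13345225 240.06765073]
```

The wrist view shows the pin at about (312,230), which matches my projection (310–313, 224–238). Moving over it, stopping above the pin top.

```bash
python3 -m pendant '[2.8,0,1,0.2,0,2.8,2,1.84,0.3,0,2.8,4,1.84,0.3,0,2.8,4.4,1.84,0.3,0,2.8,4.4,1.84,0.3,0]'
python3 - <<'E'
from h import *
pin=PIV+80*NX; z=np.array([-.913,-.41])
print(rel(pin,116,z))
im=get_image('wrist')[180:400,180:460];save(cv2.resize(im,None,fx=2.5,fy=2.5),'w11.png')
im=get_image('scene');a=im[180:310,160:340]; save(cv2.resize(a,None,fx=4.4,fy=4.4,interpolation=2),'s11.png')
m=camera_model('wrist')
for z in(35,63): print(z,(proj(m,[*pin,z])-[180,180])*2.5)
E
```

```text
t: 11.9
tool_pos: [593.5, -183.4, 142.2]
ee_rot: [-0.691, -0.149, 0.692, -0.149]
wrist_force: [-0.1, -0.3, 0.2]
width: 0.33
(array([2.62, 0.16, 0.14]), [0.003, -3.139])
35 [264.11762629 162.74280635]
63 [264.47826689 215.63511964]
```

View pics/w11.png

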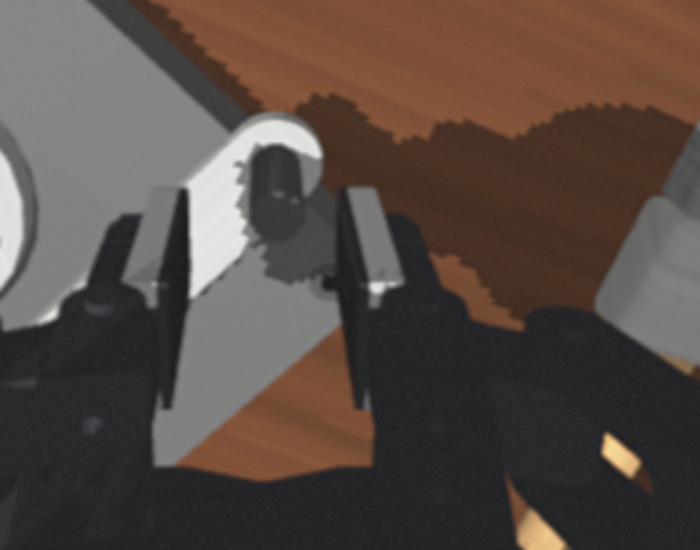

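View pics/s11.png

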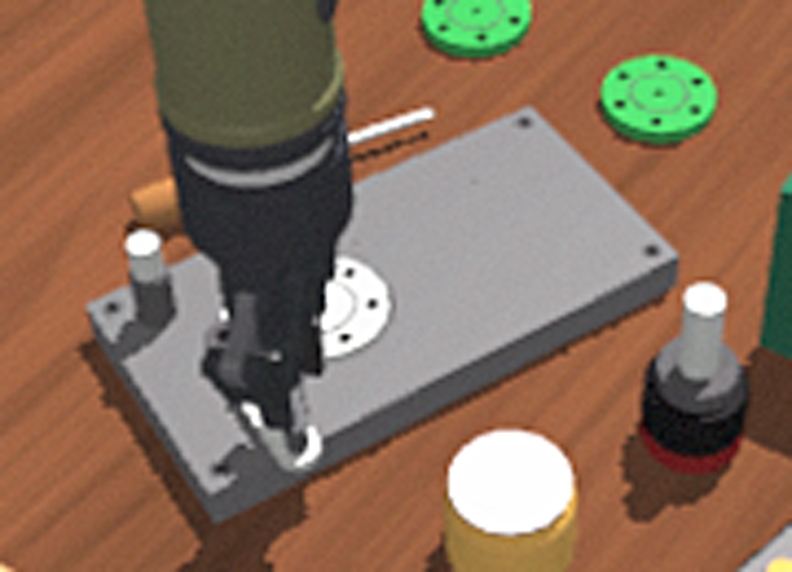

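The pin top at crop (278,220) lies between the pads (185 and 340). Lowering around it.

```bash
python3 -m pendant '[2.8,0,0.2,0.1,0,2.8,0.8,0.2,0.1,0,2.8,1.6,0.2,0.1,0,2.8,2.6,0.2,0.1,0,2.8,2.6,0.2,0.1,0]'
python3 - <<'E'
from h import *
# arc waypoints: TCP = pin(theta) + 8mm ahead along jaw dir t, in current tool axes
s=ctrl.read_state();M=Ro.from_quat(s['ee_rot']).as_matrix();y=M[:2,1];t=-y
print(y)
for th in np.arange(1.57,-0.2,-0.1):
    pin=PIV+80*(NY*math.cos(th)+NX*math.sin(th))
    d=np.r_[pin+8*t-s['tool_pos'][:2],0]; print(round(th,2),(M.T@d/10).round(2))
E
```

```text
t: 12.62
tool_pos: [593.0, -185.7, 115.7]
ee_rot: [-0.69, -0.149, 0.692, -0.149]
wrist_force: [-0.2, 0.3, 0.1]
width: 0.328
[ 0.41215015 -0.91111491]
1.57 [ 0.   -0.83 -0.  ]
1.47 [ 0.   -1.42 -0.54]
1.37 [ 0.   -2.07 -1.02]
1.27 [ 0.   -2.75 -1.43]
1.17 [ 0.   -3.48 -1.77]
1.07 [ 0.   -4.23 -2.03]
0.97 [ 0.   -5.01 -2.22]
0.87 [ 0.   -5.8  -2.33]
0.77 [ 0.   -6.6  -2.36]
0.67 [ 0.01 -7.4  -2.31]
0.57 [ 0.01 -8.19 -2.18]
0.47 [ 0.01 -8.96 -1.97]
0.37 [ 0.01 -9.71 -1.69]
0.27 [ 1.000e-02 -1.042e+01 -1.330e+00]
0.17 [ 1.00e-02 -1.11e+01 -9.10e-01]
0.07 [  0.02 -11.73  -0.42]
-0.03 [  0.02 -12.31   0.14]
-0.13 [  0.02 -12.83   0.74]
```

```bash
python3 -m pendant '[2.8,0,-0.4,0,0,2.8,0,-0.8,0,0,2.8,0,-1.1,-0.27,0,2.8,0,-1.4,-0.54,0,2.8,0,-1.75,-0.8,0]'; python3 -m pendant '[2.8,0,-0.32,-0.22,0,2.8,0,-0.65,-0.44,0,2.8,0,-1,-0.62,0,2.8,0,-1.35,-0.8,0,2.8,0,-1.73,-0.97,0]'
python3 - <<'E'
from h import *
im=get_image('wrist')[180:400,180:460];save(cv2.resize(im,None,fx=2.5,fy=2.5),'w12.png')
E
```

```text
t: 13.25
tool_pos: [594.7, -166.8, 117.5]
ee_rot: [0.692, 0.149, -0.691, 0.15]
wrist_force: [3.5, -2.6, -1.7]
width: 0.327
t: 13.88
tool_pos: [595.3, -146.6, 117.0]
ee_rot: [-0.691, -0.149, 0.691, -0.149]
wrist_force: [1.6, -2.0, 1.0]
width: 0.33
```

View pics/w12.png

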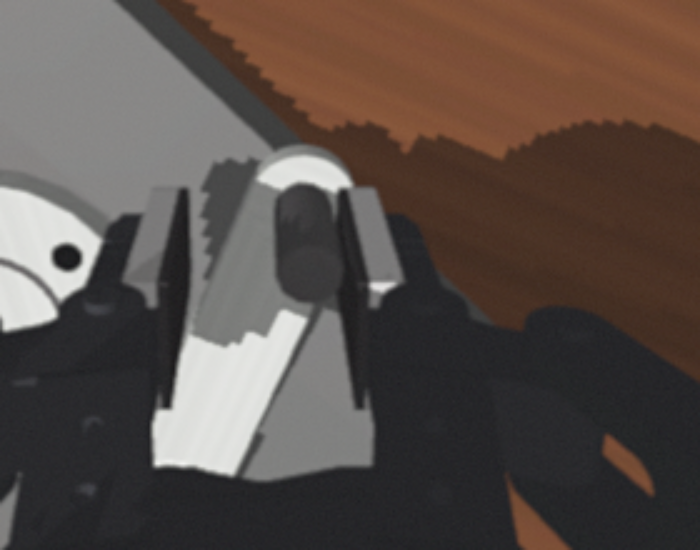

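The strap is turning, with the pin held at crop (308,240) against the trailing pad. Continuing along the arc.

```bash
python3 -m pendant '[2.8,0,-0.75,-0.26,0,2.8,0,-1.53,-0.45,0,2.8,0,-2.32,-0.56,0,2.8,0,-3.12,-0.59,0,2.8,0,-3.92,-0.54,0]'; python3 -m pendant '[2.8,0,-0.79,0.13,0,2.8,0,-1.56,0.34,0,2.8,0,-2.31,0.62,0,2.8,0,-2.7,0.8,0,2.8,0,-3.02,0.98,0]'
python3 - <<'E'
from h import *
im=get_image('wrist')[180:400,180:460];save(cv2.resize(im,None,fx=2.5,fy=2.5),'w13.png')
im=get_image('scene');a=im[180:310,160:340]; save(cv2.resize(a,None,fx=4.4,fy=4.4,interpolation=2),'s13.png')
s=ctrl.read_state();M=Ro.from_quat(s['ee_rot']).as_matrix();t=-M[:2,1]
for th in np.arange(.5,-0.2,-0.05):
    pin=PIV+80*(NY*math.cos(th)+NX*math.sin(th))
    d=np.r_[pin+8*t-s['tool_pos'][:2],0]; print(round(th,2),(M.T@d/10).round(2))
E
```

```text
t: 14.55
tool_pos: [583.8, -108.3, 117.0]
ee_rot: [-0.691, -0.149, 0.691, -0.149]
wrist_force: [2.5, -1.6, -0.3]
width: 0.33
t: 15.18
tool_pos: [562.6, -85.5, 117.1]
ee_rot: [0.691, 0.149, -0.691, 0.149]
wrist_force: [1.6, -0.9, 0.0]
width: 0.326
0.5 [-0.    1.68 -0.69]
0.45 [-0.    1.29 -0.57]
0.4 [-0.    0.92 -0.43]
0.35 [-0.    0.55 -0.28]
0.3 [-0.    0.19 -0.1 ]
0.25 [ 0.   -0.16  0.09]
0.2 [ 0.   -0.5   0.31]
0.15 [ 0.   -0.82  0.53]
0.1 [ 0.   -1.14  0.78]
0.05 [ 0.   -1.45  1.04]
0.0 [ 0.   -1.74  1.31]
-0.05 [ 0.   -2.01  1.6 ]
-0.1 [ 0.   -2.27  1.9 ]
-0.15 [ 0.   -2.52  2.22]
```

View pics/w13.png

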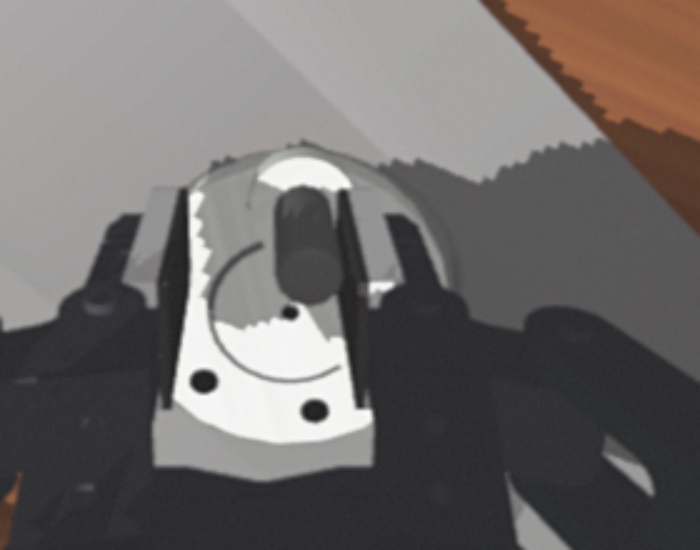

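View pics/s13.png

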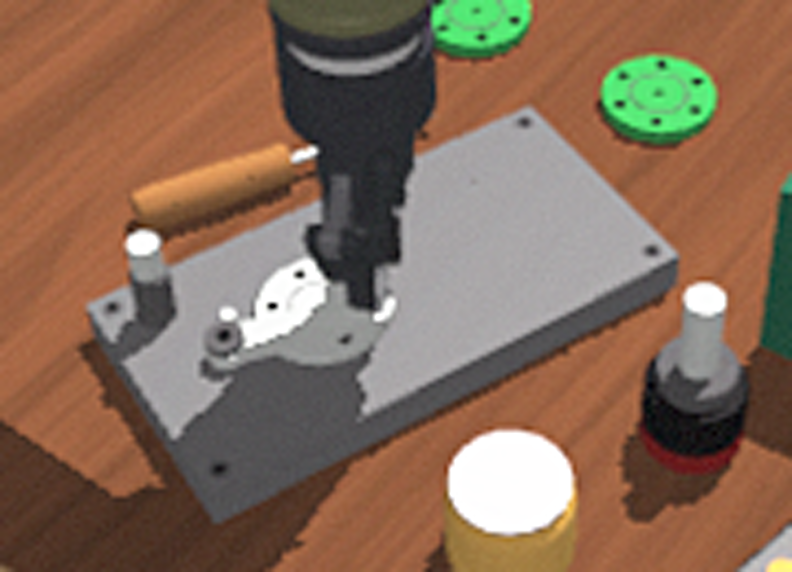

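The strap is passing freely over the seated cover, about 0.27 rad to go. Finishing slowly until the stop is felt.

```bash
python3 -m pendant '[2.8,0,-0.35,0.2,0,2.8,0,-0.67,0.43,0,2.8,0,-1,0.67,0,2.8,0,-1.3,0.91,0,2.8,0,-1.5,1.1,0]'; python3 -m pendant '[2.8,0,-0.12,0.1,0,2.8,0,-0.24,0.2,0]'
python3 - <<'E'
from h import *
im=get_image('scene');a=im[180:310,160:340]; save(cv2.resize(a,None,fx=4.4,fy=4.4,interpolation=2),'s14.png')
s=ctrl.read_state();print(s['wrist_force'],s['tool_pos'])
M=Ro.from_quat(s['ee_rot']).as_matrix();v=s['tool_pos'][:2]+8*M[:2,1]-PIV;print(math.atan2(v@NX,v@NY),np.hypot(*v))
E
```

```text
t: 15.9
tool_pos: [546.5, -76.3, 117.1]
ee_rot: [0.691, 0.149, -0.691, 0.149]
wrist_force: [1.8, -1.1, -0.1]
width: 0.33
t: 16.15
tool_pos: [544.2, -75.3, 117.2]
ee_rot: [0.692, 0.149, -0.691, 0.149]
wrist_force: [3.1, -2.9, -1.5]
width: 0.328
[ 2.97636685 -1.03130191  0.28015983] [544.13493377 -75.35010043 117.20695837]
0.01230946334917514 79.89679221995407
```

View pics/s14.png

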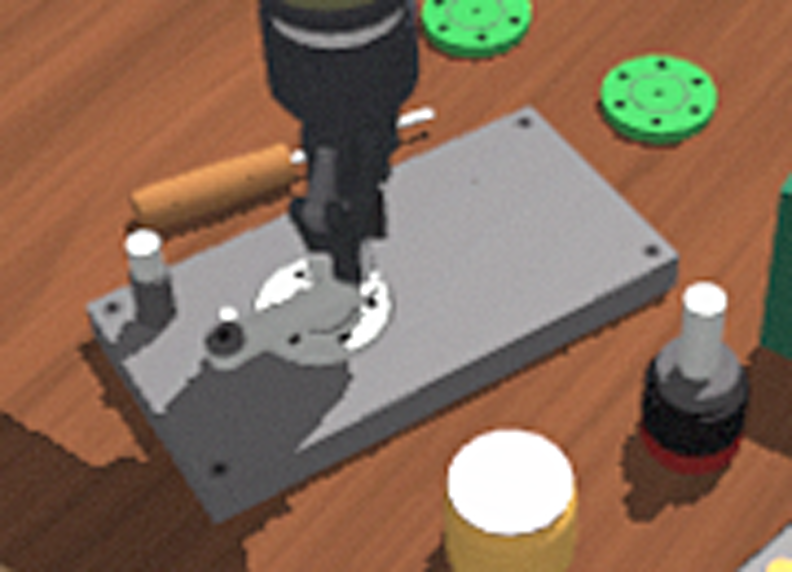

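Nearly there. A few small further steps to feel the stop.

```bash
python3 -m pendant '[2.8,0,-0.08,0.07,0,2.8,0,-0.16,0.14,0]'; python3 -m pendant '[2.8,0,-0.08,0.07,0,2.8,0,-0.16,0.14,0]'
```

```text
t: 16.45
tool_pos: [543.2, -75.4, 117.5]
ee_rot: [0.692, 0.148, -0.69, 0.15]
wrist_force: [6.3, -5.5, -3.2]
width: 0.328
t: 16.7
tool_pos: [542.3, -75.5, 117.9]
ee_rot: [0.693, 0.147, -0.689, 0.15]
wrist_force: [8.5, -5.9, -3.7]
width: 0.326
```

The force rose from about 2 N to about 10 N, so the strap is on its stop. Backing off, raising and checking.

```bash
python3 -m pendant '[2.8,0,0.3,-0.3,0,2.8,0,0.3,-0.3,0,2.8,-2,0.3,-0.3,0,2.8,-5,0.3,-0.3,0,2.8,-8,0.3,-0.3,0]'
python3 - <<'E'
from h import *
print(rel([640,90],None))
E
```

```text
t: 17.32
tool_pos: [543.0, -73.7, 197.6]
ee_rot: [-0.69, -0.15, 0.692, -0.149]
wrist_force: [-0.2, -0.2, 0.2]
width: 0.329
(array([  0.  , -10.91, -15.59]), None)
```

```bash
python3 -m pendant '[2.8,-1,-3,-4,0,2.8,-2,-6,-8,0,2.8,-3,-9,-12,0,2.8,-4,-12,-15,0,2.8,-4,-12,-15,0]'
python3 - <<'E'
from h import *
ims=get_image('scene');a=ims[180:310,160:340]; save(cv2.resize(a,None,fx=4.4,fy=4.4,interpolation=2),'s15.png')
im=get_image('top');a=im[130:290,220:420]; save(cv2.resize(a,None,fx=4,fy=3.75,interpolation=2),'t15.png'); save(ims,'s15f.png')
E
```

```text
t: 17.95
tool_pos: [631.1, 102.8, 237.0]
ee_rot: [-0.69, -0.153, 0.691, -0.151]
wrist_force: [-0.2, -0.7, -0.5]
width: 0.324
```

View pics/s15.png

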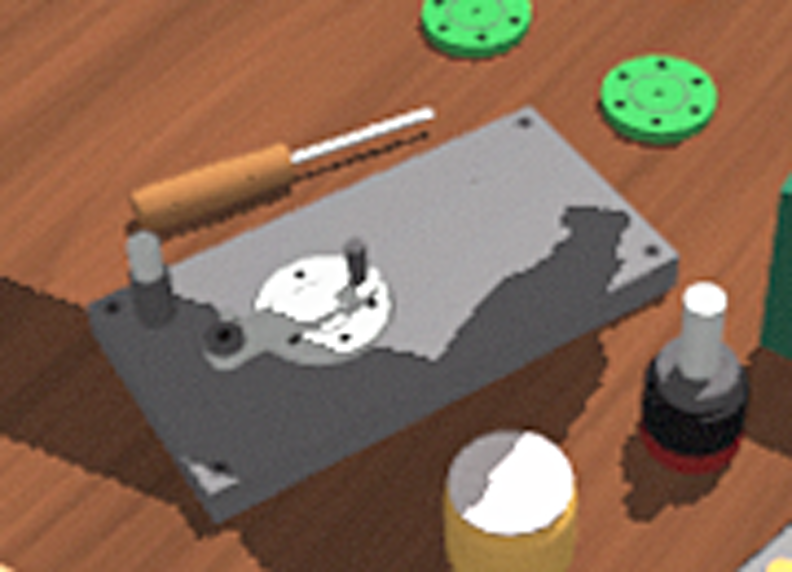

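View pics/t15.png

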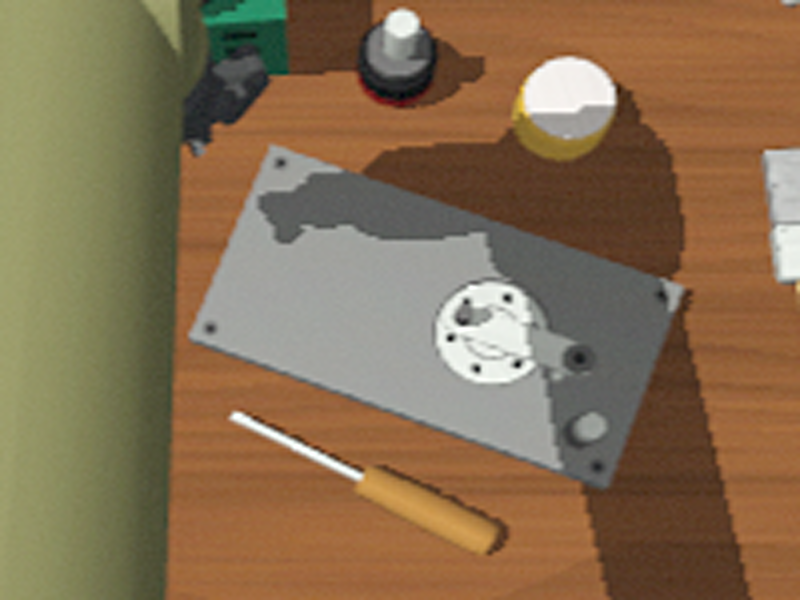

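Run:
```python
from h import *
mt=camera_model('top');ms=camera_model('scene')
for p in(onz(mt,220+(464-1.5)/4,130+(314-1.4)/3.75,63),onz(ms,160+(356-1.7)/4.4,180+(245-1.7)/4.4,63)):
    v=p[:2]-PIV;print(p,math.atan2(v@NX,v@NY),np.hypot(*v))
print((proj(mt,[*(PIV+80*NY),63])-[220,130])*[4,3.75]+1.5,(proj(ms,[*(PIV+80*NY),63])-[160,180])*4.4+1.7)
```

```text
[544.85211279 -81.64427458  63.        ] -0.02228503823610017 79.92292188373175
[547.60070178 -83.22819685  63.        ] 0.01701785091707457 79.41233268281339
[464.82815031 311.62295274] [355.72252593 243.01034521]
```

The pin's measured angle is -0.02 rad (top) and +0.02 rad (scene), which is 0 within error. The cover is seated, the bystanders are where they were and the arm is clear, so I'm handing in.

```bash
python3 -c "
from bench import ctrl
s=ctrl.read_state();print(s['t'],s['wrist_force']);print(ctrl.job_done())"
```

```text
18.05 [ 0.3482921  -0.70821601  0.57985169]
the job is handed in; nothing more can be done
None
```

The cover is lying flat in the recess and the strap is over it against its stop. I handed the job in at about 18 s, with the arm clear and no contact force.

- **Cover:** I pushed it across the plate with two partly open fingertips, at about 2–3 N, until it tipped over the recess edge and dropped in. Scene and top views show it flat and concentric, with its top where a seated cover's should be (z 27).
- **Strap:** I swung it round by its pin, at about 2–4 N. When it met the stop, the push rose to about 10 N, so I stopped and backed off. The final pin angle reads -0.02 rad (top) and +0.02 rad (scene), so 0 within error.
- **Bystanders:** The plug, the first arbor, the tin, the countersink and the green discs look unmoved in the last close crops. I didn't re-check the dish, brush and second arbor at the end; the arm never went low near them.

No check failed.

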